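# Close the membrane test cell

### The job

Close up the membrane test cell: thread the spacer frame over the cell's two guide pins and lower it flat onto the body, then thread the cover over the same pins until it lies flat on the spacer, and last swing the keeper strap across the cover as far as its stop. Leave the other things on the bench where they are.

Things in the scene. Friction and masses are not known exactly. Their poses are not given: they have to be found in the camera images.
- cell: Lower half of a flat-sheet membrane cell, fixed to the bench: a bare steel slab 206 x 76 x 24 mm (x, y, z), origin under its centre, z up. A white ceramic membrane plate (80 x 30 mm, 3 mm proud) already lies in the middle of its top. Two upright steel guide pins stand on its long centre line, 140 mm apart. The post of the keeper strap (diameter 14 mm) is beside it at x = -40, y = +42 mm.
- cell_seat (a point): Centre of the cell body's top face, 24 mm above the bench; axes as the cell's. The spacer's underside lies here when seated, the cover's underside 10 mm higher.
- pin_thick (a point): Tip of the thick guide pin, at x = +70 mm of the cell: diameter 16 mm, 34 mm tall above the slab's top (tip 58 mm above the bench); its upper 12 mm taper to a blunt nose 5 mm across.
- pin_slim (a point): Tip of the slim guide pin, at x = -70 mm of the cell: diameter 10 mm, as tall as the other; its upper 12 mm taper to a blunt nose 3 mm across.
- spacer: Spacer: rigid flat white plastic frame, 180 mm long (x), 10 mm thick, 90 g, lying flat. Origin: centre of underside, z up. Middle part 110 x 56 mm with an 88 x 38 mm window; grip it across the 56 mm (y). Broad end lug (40 mm wide) at +x with an 18 mm hole at x = +70 mm, narrow lug (28 mm) at -x with a 12 mm hole at x = -70 mm: it fits one way round, its +x along the cell's +x.
- cover: Cover: bare steel plate of the spacer's outline (same lugs, holes and 56 mm wide middle part to grip, same way round) but without window, 330 g, lying flat. Middle part 18 mm thick, lugs 12 mm. Origin: centre of underside, z up. Two hose ports stand 14 mm above its top at x = -12 and +36 mm. It goes on above the spacer, its +x along the cell's +x.
- keeper (a joint): Angle of the keeper strap about its upright post, rad. 0: open, pointing outward, 160 deg from the cell's +x axis; starts at 0 to 0.3. Grows counter-clockwise seen from above, to a fixed stop at 1.92 where the strap points along the cell's -y, its thumbscrew over the cover. Light friction (about 1 N at the thumbscrew); stays where left. Its foot passes 3 mm above a seated cover.
- keeper_pivot (a point): On the keeper post's axis at the underside of the strap (61 mm above the bench), at x = -40, y = +42 mm of the cell; axes as the cell's.
- keeper_knob (a point): On the black round thumbscrew head on the free end of the strap, 42 mm from the post's axis, 81 mm above the bench. The head is 18 mm across, from 71 to 86 mm above the bench; the strap's top is at 67 mm. Pinch it from above or push it.
- digester: Block digester, a big fixed speckled box 300 x 550 mm (x, y) standing on the bench behind the loose parts, 235 mm tall at its front and 290 mm on top, with glass tubes of 1 m on it. Origin: on the bench under its centre; its front face is 152 mm nearer the robot, its switches and knob stand a little proud of it. Do not swing the gripper or a carried part into it.
- spatula: Spatula with wooden grip, 190 mm long, lying on the bench in front of the cell; not needed, leave it.
- marker: Marker pen, 137 mm long, lying behind the loose parts; not needed, leave it.
- wash_bottle: White wash bottle with bent spout, 208 mm tall, standing to the left of the cell; not needed, leave it.
- timer: Small white timer, 72 x 62 x 20 mm, to the right of the loose parts; not needed, leave it.

How it is judged:
By the outcome, as a careful person would: the job done as asked, in the order asked, and still so for the second after the job is handed in, with the robot touching nothing.
It also fails if it takes over 72 s, if anything falls off the work surface, if the arm or the gripper's body presses on something with over 40 N, if the wrist force passes 120 N, or if a joint passes its speed limit or range.

### The arm

A 6-joint arm with a two-finger parallel gripper is mounted at the origin on a cart in front of the work surface, level with it; the furniture and walls round the work are solid. World frame = base frame: x ahead of the robot, y to its left, z up, the work surface at z = 0. Lengths are in mm, angles in rad, forces in N, time in s.
With the tool pointing down it reaches from about 350 to 875 mm from the base axis. Payload 4.2 kg.
Tool frame: the origin (TCP) lies at the very end of the fingers, on their centre line; the grasp point (between the pads) lies 19 mm behind it; z points along the fingers, y is the line along which they close (so a half turn about z gives the same grasp; the last joint's range is limited). The gripper opens to 85 mm and grips with 20 to 120 N. Pads are 22 mm wide; open, the fingers measure 114 mm over their backs; the gripper's body (76 mm by 85 mm) begins 54 mm behind the grasp point. The pads swing forward as they close: fully open they stand 13 mm farther back than shut.
Start: joints at [-0.893, 0.385, 0.008, 0, -1.194, -0.259], TCP at [254.178, -570.958, 191.512] pointing down, gripper open.
Joint ranges: [-3.14, 3.14], [-1.21, 2.06], [-1.07, 1.41], [-3.16, 2.05], [-2.99, -0.16], [-3.1, 3.1]. Speed limits (rad/s): [2.79, 2.79, 3.14, 3.14, 3.14, 3.14].

### API

Orientations are given as a unit quaternion [x, y, z, w].
In Python, from bench import arm, viewer gives the robot as it stands. The module is installed in compiled form; this text tells all that it offers.
- The arm moves only by the shell command python3 -m jog 'ROWS' [OPENING]. ROWS is a JSON list of rows, 1 to 10 of them, each an object with the fields sx, sy, sz (the shift in mm), wx, wy, wz (a rotation vector in rad); a field left out counts as zero; each row is the pose to reach, as a shift and turn from the pose commanded when the command began, along the tool's axes at that moment; what a row does not reach only later rows make up. A row lasts 1/10 s, in which the tool goes at most 50 mm and 0.15 rad, less where a joint would pass 70% of its speed; a pose out of reach is approached as far as the arm can. OPENING is the finger opening in mm, set as the command begins (- or left out keeps the last). The fingers move at their own pace and stop on an object; the grip force is fixed at half the most. Time passes only in rows, so rows that do not move let the fingers close. It prints the time, the measured TCP pose, the force, the opening and the grip force at its end. Input that does not fit is refused with a message, and nothing moves.
- arm.read_state(): the state, without advancing time (a new reading comes with each control period).
- viewer.get_image(name): name is "scene" or "top" or "wrist"; returns (picture, depth): 420x560x3 uint8, blue, green, red; 420x560 float32, mm along the optical axis (not along the pixel's ray), 0 where there is no reading.
- viewer.get_calibration(name): a dict with "K" (3x3 intrinsics, pixels), "D" ([k1, k2, p1, p2, k3] as OpenCV has them; the pictures are not rectified), "rvec" (rotation vector, rad) and "tvec" (3), from world to camera coordinates, as OpenCV has them. Camera axes: x right, y down, z forward; pixel columns grow to the right and rows downward; lengths in mm; the calibration is good to about 2 mm. A picture is of the moment at which its call begins: read the wrist's pose just before it. get_calibration takes no time and is no camera call; for the wrist camera it gives the pose at the moment of the call.
- arm.job_done(): hands the job in; it is judged then, once.
The state is a dict: "clock": time; "joints": joint angles; "joint_vel": joint speeds; "joint_efforts": joint torques, N m; "position": TCP position; "ee_rot": TCP orientation; "contact_force": force on the tool from outside, world axes, zero at the start; "wrist_torque": the same for the moment, N m; "gripper_width": finger opening in mm; "grasp_force": force on a finger pad.
Only numpy, scipy, OpenCV 4.12 (cv2) and the standard library are available. Lean on these libraries where they do the work, as an engineer would, in place of code of your own. Each camera call takes 0.05 s, during which the arm holds its last target. There are 200 camera calls.

## Working session

There is one attempt and no reset: what is moved stays moved. The work goes in short steps, Python scripts to look and compute and a shell command to move; the robot and the scene stay as the last step left them, time stands still between calls to the robot, and variables do not carry over. Pictures are saved under pics/ and viewed, at most 10 in all, crops included, and the job is handed in when it is done.

```bash
mkdir -p pics
cat > h.py <<'E'
import numpy as np, cv2
from bench import arm, viewer
from scipy.spatial.transform import Rotation as R
def cal(n):
    c=viewer.get_calibration(n); return {k:np.array(v,float) for k,v in c.items()}
def ray(c,uv):
    uv=np.array(uv,float).reshape(-1,1,2)
    n=cv2.undistortPoints(uv,c['K'],c['D']).reshape(-1,2)
    M=cv2.Rodrigues(c['rvec'])[0]; t=c['tvec'].reshape(3)
    d=np.c_[n,np.ones(len(n))]@M; o=-M.T@t
    return o,d
def onplane(c,uv,z):
    o,d=ray(c,uv); return o+d*((z-o[2])/d[:,2])[:,None]
def cloud(c,depth):
    h,w=depth.shape; v,u=np.mgrid[:h,:w]
    o,d=ray(c,np.c_[u.ravel(),v.ravel()]); P=o+d*depth.reshape(-1,1)
    P[depth.ravel()==0]=np.nan
    return P.reshape(h,w,3)
def st():
    s=arm.read_state(); r=R.from_quat(s['ee_rot']); return s,np.array(s['position']),r
def shot(n):
    c=cal(n); im,d=viewer.get_image(n); return c,im,d
E
python3 - <<'E'
from h import *
for n in ('top','scene','wrist'):
    c,im,d=shot(n); cv2.imwrite(f'pics/{n}0.png',im); np.savez(f'{n}0.npz',im=im,d=d,**c)
    print(n,-cv2.Rodrigues(c['rvec'])[0].T@c['tvec'].ravel())
s,p,r=st(); print(s['clock'],p,r.as_matrix())
E
```

```text
top [ 307.61200867   -3.22814919 1680.41154538]
scene [-472.1889947  -592.62177593  756.26021843]
wrist [ 180.72772555 -602.30025217  372.73368672]
0.15 [ 253.97291318 -570.53184518  190.68135466] [[-9.13630804e-01 -4.06544213e-01 -7.47030623e-04]
 [-4.06544888e-01  9.13629661e-01  1.44792393e-03]
 [ 9.38642412e-05  1.62656938e-03 -9.99998673e-01]]
```

View pics/top0.png

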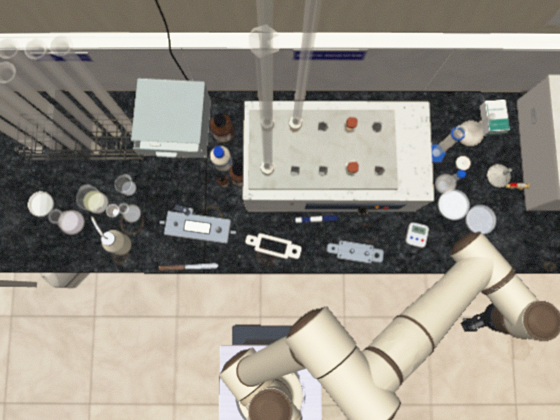

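View pics/scene0.png

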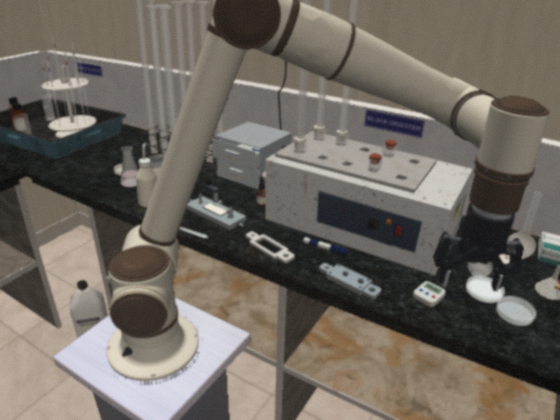

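The top view shows the cell at (197,226), with its strap open at the upper left. The spacer is at (273,245) with its broad lug probably at right, the cover at (355,252), the marker at (317,218) and the timer at (417,235). The scene view confirms that arrangement.

Run:
```python
from h import *
f=np.load('top0.npz'); c={k:f[k] for k in('K','D','rvec','tvec')}
for n,uv,z in(('cell',(197,226),24),('spacer',(273,245),10),('sp L',(250,241),10),('sp R',(297,250),10),('cover',(355,252),18),('cvL',(331,248),12),('cvR',(380,255),12),('cellR',(236,231),24),('cellL',(163,222),24),('dig front',(300,212),235),('marker',(317,218),10)): print(n,onplane(c,uv,z)[0].round(0))
P=cloud(c,f['d'])
print(P[245,285],P[226,225],P[252,345])
im=f['im'][190:285,140:440]; cv2.imwrite('pics/topcrop.png',cv2.resize(im,None,fx=2.6,fy=2.6,interpolation=cv2.INTER_CUBIC))
s,p,r=st()
w=np.load('wrist0.npz');M=cv2.Rodrigues(w['rvec'])[0]; o=-M.T@w['tvec'].ravel()
print('cam in tool',r.inv().apply(o-p), 'axis in tool',r.inv().apply(M[2]),w['K'])
```

```text
cell [524. 234.  24.]
spacer [465. -11.  10.]
sp L [478.  63.  10.]
sp R [450. -88.  10.]
cover [ 443. -274.   18.]
cvL [ 456. -198.   12.]
cvR [ 434. -355.   12.]
cellR [509. 108.  24.]
cellL [537. 344.  24.]
dig front [538. -86. 235.]
marker [ 554. -154.   10.]
[ 4.66508127e+02 -5.01000365e+01 -4.59759384e-01] [525.98294904 144.55582849  15.15491154] [ 442.49407058 -241.29984064   22.85596492]
cam in tool [  79.8514313     1.04896897 -182.04337226] axis in tool [-3.09171557e-01  8.52689998e-04  9.51005900e-01] [[327.62613992   0.         281.62757864]
 [  0.         327.62613992 208.31630845]
 [  0.           0.           1.        ]]
```

View pics/topcrop.png

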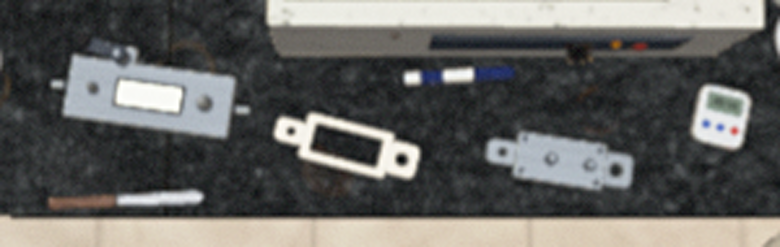

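```bash
python3 -m jog '[{"sx": -300, "sy": 190, "sz": -10, "wz": -1.01}, {"sx": -300, "sy": 190, "sz": -10, "wz": -1.01}, {"sx": -300, "sy": 190, "sz": -10, "wz": -1.01}, {"sx": -300, "sy": 190, "sz": -10, "wz": -1.01}, {"sx": -300, "sy": 190, "sz": -10, "wz": -1.01}, {"sx": -300, "sy": 190, "sz": -10, "wz": -1.01}, {"sx": -300, "sy": 190, "sz": -10, "wz": -1.01}, {"sx": -300, "sy": 190, "sz": -10, "wz": -1.01}, {"sx": -300, "sy": 190, "sz": -10, "wz": -1.01}, {"sx": -300, "sy": 190, "sz": -10, "wz": -1.01}]' 66
python3 - <<'E'
from h import *
s,p,r=st(); c,im,d=shot('wrist'); cv2.imwrite('pics/w1.png',im); np.savez('w1.npz',im=im,d=d,**c)
print(p,r.as_matrix().round(3).tolist(),s['joints'],s['contact_force'],s['gripper_width'])
E
```

```text
clock: 1.15
position: [450.5, -275.7, 201.2]
ee_rot: [-0.655, 0.756, 0.0, -0.0]
contact_force: [0.8, 0.8, -0.8]
gripper_width: 65.9
grasp_force: 0.0
[ 450.46637802 -275.72830713  201.23107199] [[-0.142, -0.99, -0.001], [-0.99, 0.142, 0.0], [-0.0, 0.001, -1.0]] [-2.41838115e-01  2.13025286e-01 -2.12219483e-01  7.58066165e-05
 -1.14637344e+00  9.90299948e-02] [ 0.75562566  0.83926456 -0.82650804] 65.90811110488318
```

View pics/w1.png

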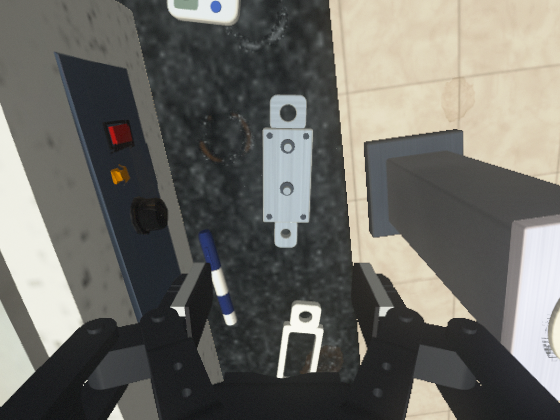

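The wrist view shows the cover with its thick hole at (288,112) and slim hole at (286,233). The spacer's broad lug is at (305,316), and the marker and digester are on the left. Next: views over the spacer and the cell.

```bash
cat > snap.py <<'E'
import sys; from h import *
s,p,r=st(); c,im,d=shot('wrist'); n=sys.argv[1]; cv2.imwrite(f'pics/{n}.png',im); np.savez(f'{n}.npz',im=im,d=d,p=p,T=r.as_matrix(),**c)
E
python3 -m jog '[{"sx": -215, "sy": 23}, {"sx": -215, "sy": 23}, {"sx": -215, "sy": 23}, {"sx": -215, "sy": 23}, {"sx": -215, "sy": 23}, {"sx": -215, "sy": 23}]'|head -2; python3 snap.py s1
python3 -m jog '[{"sx": -120}, {"sx": -120}, {"sx": -120}, {"sx": -120}]'|head -2; python3 snap.py s2
python3 -m jog '[{"sx": -120, "sy": -20}, {"sx": -120, "sy": -20}, {"sx": -120, "sy": -20}, {"sx": -120, "sy": -20}]' |head -2; python3 snap.py c1
python3 -m jog '[{"sx": -100, "sy": -20}, {"sx": -100, "sy": -20}, {"sx": -100, "sy": -20}, {"sx": -100, "sy": -20}]' ; python3 snap.py c2
python3 -c "
import cv2,numpy as np
a=[cv2.imread(f'pics/{n}.png') for n in('s1','s2','c1','c2')]
cv2.imwrite('pics/m.png',cv2.resize(np.vstack([np.hstack(a[:2]),np.hstack(a[2:])]),(800,600),interpolation=cv2.INTER_AREA))"
```

```text
clock: 1.8
position: [458.5, -58.7, 201.7]
clock: 2.25
position: [476.4, 59.6, 201.2]
clock: 2.7
position: [513.4, 175.6, 200.7]
clock: 3.15
position: [546.4, 270.2, 200.7]
ee_rot: [-0.655, 0.756, 0.0, -0.001]
contact_force: [0.3, -0.4, -0.4]
gripper_width: 66.3
grasp_force: 0.0
```

View pics/m.png

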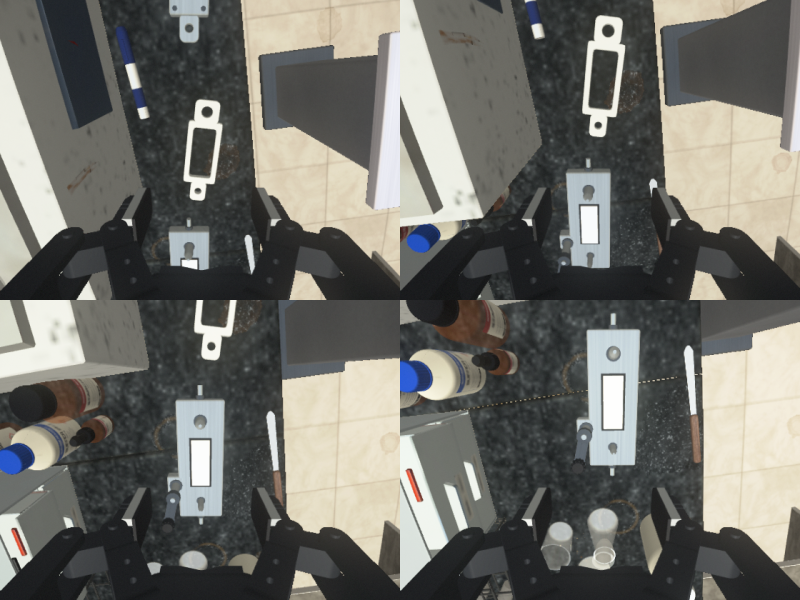

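The tiles show, in full-frame pixels (tile × 1.4): s1 has the spacer's holes at (290,157) and (277,267). In c2 the cell's thick pin is at (298,74), the slim pin at (297,206) and the white plate at (298,142), with the open keeper at the lower left. Now I'll measure.

```bash
cat > meas.py <<'E'
from h import *
def load(n): f=np.load(n+'.npz'); return {k:f[k] for k in('K','D','rvec','tvec')},f['im'],f['d']
def tri(ca,ua,cb,ub):
    oa,da=ray(ca,ua);ob,db=ray(cb,ub);da,db=da[0],db[0]
    t=np.linalg.lstsq(np.c_[da,-db],ob-oa,rcond=None)[0];A,B=oa+t[0]*da,ob+t[1]*db
    return (A+B)/2,np.linalg.norm(A-B)
def cen(k): m=cv2.moments(k); return np.array([m['m10'],m['m01']])/m['m00']
def outline(im,lo,seed):
    "component of brightness>lo nearest seed: contour and its holes"
    g=im.min(2); m=(cv2.GaussianBlur(g,(3,3),0)>lo).astype(np.uint8)
    cs,h=cv2.findContours(m,cv2.RETR_CCOMP,cv2.CHAIN_APPROX_NONE)
    out=[i for i in range(len(cs)) if h[0][i][3]<0 and cv2.contourArea(cs[i])>300]
    i=min(out,key=lambda i:abs(cv2.pointPolygonTest(cs[i],seed,True)) if cv2.pointPolygonTest(cs[i],seed,True)<0 else 0)
    return cs[i],[cs[j] for j in range(len(cs)) if h[0][j][3]==i and cv2.contourArea(cs[j])>15]
E
python3 - <<'E'
from meas import *
hs={}
for n,seed in(('s1',(262,200)),('s2',(262,100))):
    c,im,d=load(n); k,holes=outline(im,150,seed)
    holes=sorted(holes,key=lambda q:cen(q)[1]); hs[n]=(c,[cen(q) for q in holes],cen(k))
    print(n,cv2.contourArea(k),[(cen(q).round(1).tolist(),cv2.contourArea(q)) for q in holes])
for i in range(min(len(hs['s1'][1]),len(hs['s2'][1]))): print('sp hole',tri(hs['s1'][0],hs['s1'][1][i],hs['s2'][0],hs['s2'][1][i]))
pl={}
for n,seed in(('c1',(281,228)),('c2',(298,142))):
    c,im,d=load(n); print(n,im[seed[1],seed[0]],im[seed[1]-38,seed[0]-20],im[seed[1],seed[0]+20])
    k,_=outline(im,215,seed); r=cv2.minAreaRect(k); pl[n]=(c,cen(k),k); print(r,cv2.contourArea(k))
    P=onplane(c,cen(k),27); b=onplane(c,cv2.boxPoints(r),27); print('plate',P,b.round(1).tolist())
print('plate tri',tri(pl['c1'][0],pl['c1'][1],pl['c2'][0],pl['c2'][1]))
c,im,d=load('c2'); a=im[35:235,230:350]; b=load('c1')[1][135:335,220:340]
cv2.imwrite('pics/z.png',cv2.resize(np.hstack([a,b]),None,fx=3,fy=3,interpolation=cv2.INTER_CUBIC))
c,im,d=load('w1'); k,holes=outline(im,105,(287,170)); print('cover',cv2.boundingRect(k),[(cen(q).round(1).tolist(),cv2.contourArea(q)) for q in holes])
E
```

```text
s1 5307.5 [([289.5, 156.3], 216.0), ([282.8, 213.0], 2231.5), ([276.6, 266.7], 67.0)]
s2 7042.0 [([291.0, 42.6], 273.5), ([283.7, 110.6], 2951.5), ([276.9, 175.0], 95.0)]
sp hole (array([445.82409992, -76.19113172,   6.90560345]), np.float64(0.2827999214370864))
sp hole (array([462.88541729,  -9.08533192,   7.67585996]), np.float64(0.17796129694955076))
sp hole (array([480.69782958,  61.28156049,   9.05967226]), np.float64(0.3022961816149165))
c1 [253 253 252] [215 208 195] [211 204 192]
((279.9999694824219, 227.5), (60.99999237060547, 23.999996185302734), 90.0) 1416.5
plate [[521.93577784 235.10955326  27.        ]] [[530.6, 196.9, 27.0], [503.8, 200.7, 27.0], [513.7, 276.3, 27.0], [542.3, 272.3, 27.0]]
c2 [253 254 254] [223 218 205] [220 217 203]
((298.0, 143.0), (72.0, 26.0), 90.0) 1851.5
plate [[522.34893159 235.89859715  27.        ]] [[530.9, 197.4, 27.0], [504.1, 201.2, 27.0], [512.9, 277.5, 27.0], [541.6, 273.5, 27.0]]
plate tri (array([522.17686656, 236.30717745,  23.83695133]), np.float64(0.13118182026277853))
cover (262, 95, 51, 153) [([285.5, 232.6], 58.0), ([302.6, 216.4], 18.5), ([268.6, 216.4], 18.5), ([286.3, 185.7], 80.0), ([286.9, 143.5], 78.0), ([305.6, 135.9], 23.5), ([269.2, 135.2], 25.5), ([287.6, 112.5], 228.0)]
```

View pics/z.png

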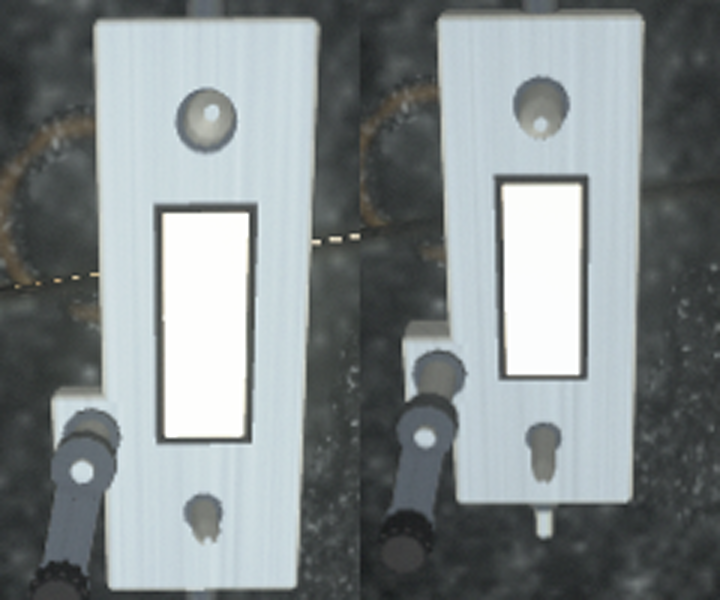

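The thick pin's bright nose is at c2 (300.3,72.3) and c1 (280,176.3). The slim tip is at about c2 (299.7,215) and c1 (281,294). The slab corners are clear in both views.

Run:
```python
from meas import *
c1=load('c1')[0];c2=load('c2')[0]
t1=tri(c1,(280,176.3),c2,(300.3,72.3));t2=tri(c1,(281,294),c2,(299.7,215));print('thick',t1,'slim',t2)
for c,uv in((c1,[(280,176.3),(281,294)]),(c2,[(300.3,72.3),(299.7,215)])):
    q=onplane(c,uv,58);print('tips@58',q.round(1).tolist(),q.mean(0).round(1),np.linalg.norm(q[0]-q[1]),np.degrees(np.arctan2(*(q[0]-q[1])[[1,0]])))
for c,k,o in((c2,[(95,20),(318,24),(300,588),(108,588)],(230,35)),(c1,[(78,14),(283,14),(273,502),(98,502)],(220,135))):
    q=onplane(c,np.array(k)/3+o,24);print('slab',q.round(1).tolist(),q.mean(0).round(1),np.degrees(np.arctan2(*(q[0]+q[1]-q[2]-q[3])[[1,0]])))
# post top bright screw & knob
print('screw',tri(c1,((424-360)/3+220,437/3+135),c2,(82/3+230,471/3+35)))
print('knob',onplane(c1,((405-360)/3+220,552/3+135),86))
for n,uv in(('s1',[(289.5,156.3),(276.6,266.7)]),('s2',[(291,42.6),(276.9,175)])):
    q=onplane(load(n)[0],uv,7);print('spacer@7',q.round(1).tolist(),q.mean(0).round(1),np.linalg.norm(q[0]-q[1]),np.degrees(np.arctan2(*(q[0]-q[1])[[1,0]])))
q=onplane(load('w1')[0],[(287.6,112.5),(285.5,232.6)],8);print('cover',q.round(1).tolist(),q.mean(0).round(1),np.linalg.norm(q[0]-q[1]),np.degrees(np.arctan2(*(q[0]-q[1])[[1,0]])))
s,p,r=st();T=r.as_matrix();print(p,T.round(3).tolist(),np.degrees(np.arctan2(T[1,0],T[0,0])))
```

```text
thick (array([512.86548641, 168.3576649 ,  58.10574991]), np.float64(0.24065433958514434)) slim (array([531.34439169, 309.45004112,  50.1220446 ]), np.float64(0.9091354530414525))
tips@58 [[512.8, 168.4, 58.0], [531.1, 304.3, 58.0]] [521.9 236.3  58. ] 137.05933566843217 -97.6716823652656
tips@58 [[513.0, 168.3, 58.0], [531.0, 306.8, 58.0]] [522.  237.6  58. ] 139.7073795185182 -97.41813857070498
slab [[545.3, 131.8, 24.0], [471.8, 143.3, 24.0], [497.7, 343.8, 24.0], [572.4, 333.0, 24.0]] [521.8 238.   24. ] -97.52323320869293
slab [[544.6, 130.6, 24.0], [471.4, 141.0, 24.0], [498.0, 343.5, 24.0], [571.6, 333.0, 24.0]] [521.4 237.   24. ] -97.54246708294127
screw (array([569.21553228, 271.6613206 ,  74.29591262]), np.float64(0.1513460865136298))
knob [[581.97051306 310.37711867  86.        ]]
spacer@7 [[445.7, -76.1, 7.0], [480.8, 62.3, 7.0]] [463.2  -6.9   7. ] 142.8299724497701 -104.21637333298614
spacer@7 [[445.9, -76.2, 7.0], [480.9, 61.7, 7.0]] [463.4  -7.3   7. ] 142.3160437961905 -104.23215866864524
cover [[433.0, -341.7, 8.0], [454.9, -200.6, 8.0]] [ 443.9 -271.1    8. ] 142.81889781013544 -98.8176731978518
[546.15417624 269.55643667 201.17428331] [[-0.143, -0.99, -0.001], [-0.99, 0.143, -0.001], [0.001, 0.001, -1.0]] -98.24040642851381
```

```bash
python3 -m jog '[{"sx": 287, "sy": 42, "sz": 141, "wz": 0.104}, {"sx": 287, "sy": 42, "sz": 141, "wz": 0.104}, {"sx": 287, "sy": 42, "sz": 141, "wz": 0.104}, {"sx": 287, "sy": 42, "sz": 141, "wz": 0.104}, {"sx": 287, "sy": 42, "sz": 141, "wz": 0.104}, {"sx": 287, "sy": 42, "sz": 141, "wz": 0.104}, {"sx": 287, "sy": 42, "sz": 141, "wz": 0.104}, {"sx": 287, "sy": 42, "sz": 141, "wz": 0.104}]' 70
python3 - <<'E'
from meas import *
s,p,r=st(); c,im,d=shot('wrist'); np.savez('g1.npz',im=im,d=d,**c); cv2.imwrite('pics/g1.png',im)
P=cloud(c,d); Q=r.inv().apply((P.reshape(-1,3)-p)); 
m=(np.abs(Q[:,0])<16)&(np.abs(Q[:,1])>25)&(np.abs(Q[:,1])<62)&(Q[:,2]<30)&(Q[:,2]>-60)
q=Q[m]; print(len(q),[np.percentile(q[q[:,1]*sg>0][:,2],[50,90,98,100]).round(1).tolist() for sg in(1,-1)])
k,holes=outline(im,150,(283,250)); holes=sorted(holes,key=lambda q:cen(q)[1])
print([(cen(q).round(1).tolist(),cv2.contourArea(q)) for q in holes])
for q in holes: print(onplane(c,cen(q),7),cv2.contourArea(q))
T=r.as_matrix();print(p,s['gripper_width'],np.degrees(np.arctan2(T[1,0],T[0,0])))
E
```

```text
clock: 4.0
position: [460.3, -10.8, 59.7]
ee_rot: [-0.613, 0.79, 0.001, -0.002]
contact_force: [-0.5, -0.6, 0.4]
gripper_width: 70.0
grasp_force: 0.0
1038 [[-55.2, -50.0, -47.9, -46.9], [-55.2, -49.9, -47.7, -46.8]]
[([276.4, 120.5], 572.0), ([276.9, 213.1], 5569.0), ([277.7, 298.6], 135.5)]
[[445.93530595 -76.08599895   7.        ]] 572.0
[[462.72868219 -10.17725065   7.        ]] 5569.0
[[481.04498855  62.55015357   7.        ]] 135.5
[460.34708258 -10.75788549  59.69793567] 69.9682052425821 -104.45056710970171
```

View pics/g1.png

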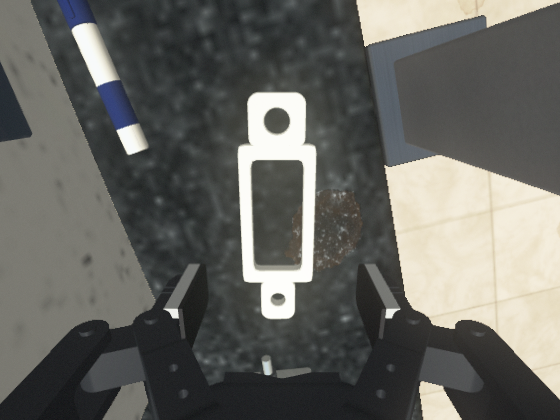

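The spacer sits squarely between the open fingers, with its holes at (276,120) and (278,299) and the pads at the left and right. Next I settle and descend in stages.

```bash
python3 -m jog '[{"sz": 40}, {"sz": 40}, {"sz": 40}]'
python3 - <<'E'
from meas import *
s,p,r=st(); c,im,d=shot('wrist'); np.savez('g2.npz',im=im,d=d,**c)
T=r.as_matrix();print(p,np.degrees(np.arctan2(T[1,0],T[0,0])),s['contact_force'])
k,holes=outline(im,150,(283,250)); h=[onplane(c,cen(q),7)[0] for q in sorted(holes,key=lambda q:cen(q)[1])]; print(h,[r.inv().apply(x-p).round(1) for x in h])
P=cloud(c,d); Q=r.inv().apply((P.reshape(-1,3)-p)); 
for sg in(1,-1):
  m=(np.abs(Q[:,0])<16)&(Q[:,1]*sg>25)&(Q[:,1]*sg<62)&(Q[:,2]<0)
  q=Q[m]; print(len(q),q[q[:,2].argsort()[-8:]].round(0).tolist()[::3])
E
```

```text
clock: 4.35
position: [464.5, -6.4, 21.2]
ee_rot: [-0.615, 0.788, -0.0, -0.0]
contact_force: [0.9, 0.2, 1.1]
gripper_width: 70.3
grasp_force: 0.0
[464.49008356  -6.39063468  21.23880022] -104.04365778523298 [0.94571008 0.18014912 1.08555359]
[array([446.03348148, -76.05810567,   7.        ]), array([462.78413577, -10.16322609,   7.        ]), array([481.39833662,  63.0797587 ,   7.        ])] [array([72.1,  1. , 14.3]), array([ 4.1,  0.7, 14.2]), array([-71.5,   0.5,  14.2])]
11892 [[4.0, 36.0, -47.0], [2.0, 36.0, -47.0], [2.0, 36.0, -47.0]]
12677 [[3.0, -34.0, -48.0], [-10.0, -34.0, -48.0], [-4.0, -35.0, -46.0]]
```

```bash
python3 -m jog '[{"sy": 1, "sz": 21}, {"sy": 1, "sz": 21}, {"sy": 1, "sz": 21}]'; python3 snap.py g3
```

```text
clock: 4.7
position: [464.0, -5.9, 0.7]
ee_rot: [-0.615, 0.788, -0.0, 0.001]
contact_force: [0.9, -0.1, -0.1]
gripper_width: 69.9
grasp_force: 0.0
```

View pics/g3.png

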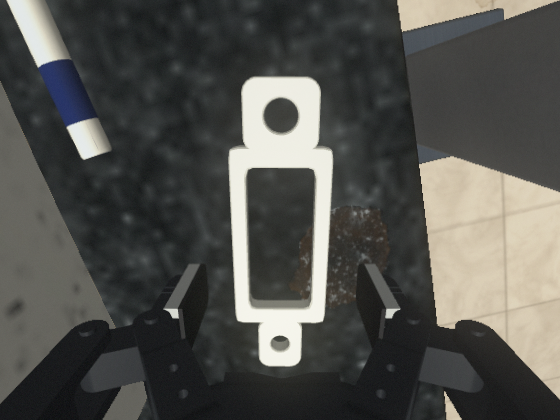

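The spacer is between the fingers, with its holes at (281,115) and (280,345), but the finger ends look higher than the text says. I go a little lower and test by closing.

```bash
python3 -m jog '[{"sz": 2.5}, {"sz": 2.5}, {"sz": 2.5}, {"sz": 2.5}, {"sz": 2.5}, {"sz": 2.5}, {"sz": 2.5}]' 50; python3 snap.py g4
python3 - <<'E'
from meas import *
f=np.load('g4.npz');c,im,d=load('g4');k,h=outline(im,150,(281,310));print(cv2.boundingRect(k))
print([(np.linalg.inv(f['T'])@(onplane(c,cen(q),7)[0]-f['p'])).round(1) for q in sorted(h,key=lambda q:cen(q)[1])])
cv2.imwrite('pics/g4c.png',im[180:400,120:440])
E
```

```text
clock: 5.45
position: [463.2, -6.3, -3.0]
ee_rot: [-0.615, 0.789, 0.0, -0.0]
contact_force: [0.2, 0.6, -0.2]
gripper_width: 49.7
grasp_force: 0.0
(226, 78, 107, 293)
[array([ 71.8,  -0.4, -10. ]), array([  4.3,  -0.6, -10. ]), array([-71.9,  -0.7, -10. ])]
```

Run:
```python
from meas import *
for n,w in(('g3',70),('g4',50),('s1',66)):
    f=np.load(n+'.npz');c,im,d=load(n);Q=(cloud(c,d).reshape(-1,3)-f['p'])@f['T']
    U=np.mgrid[:420,:560].reshape(2,-1).T
    for sg in(1,-1):
        m=(np.abs(Q[:,0])<30)&(Q[:,1]*sg>w/2-6)&(Q[:,1]*sg<w/2+14)&(Q[:,2]<-25 if n!='s1' else Q[:,2]<-10)
        i=np.where(m)[0]; i=i[Q[i,2].argsort()[::-1]]; print(n,sg,Q[i[:30:6]].round(1).tolist(),U[i[0]])
    m=(np.abs(Q[:,0])<80)&(np.abs(Q[:,1])<28)&(Q[:,2]>-15); print('bench/spacer heights in tool z',np.percentile(Q[m][:,2],[5,50,95]))
```

```text
g3 1 [[-4.9, 36.4, -46.6], [7.4, 36.1, -47.8], [1.8, 36.0, -48.0], [1.0, 36.0, -48.4], [-1.6, 36.2, -48.6]] [288 356]
g3 -1 [[-4.9, -34.3, -46.8], [1.9, -34.2, -47.4], [-0.9, -34.2, -48.1], [-2.3, -34.3, -48.3], [4.7, -34.2, -48.6]] [288 207]
bench/spacer heights in tool z [-9.80196417 -5.78593033  1.6587827 ]
g4 1 [[-7.1, 26.2, -42.2], [2.9, 26.0, -43.3], [-2.4, 26.2, -43.5], [7.4, 26.1, -43.9], [-4.0, 26.2, -44.6]] [287 333]
g4 -1 [[3.0, -24.3, -41.7], [2.6, -24.1, -42.8], [-9.1, -24.1, -43.5], [8.0, -24.1, -44.0], [-4.7, -24.2, -44.4]] [268 229]
bench/spacer heights in tool z [-13.51498345  -9.34542977  -2.05509867]
s1 1 [[4.9, 34.4, -45.3], [-6.3, 34.1, -46.4], [-9.8, 34.2, -46.9], [-6.4, 33.9, -47.1], [4.6, 34.0, -47.5]] [268 353]
s1 -1 [[5.1, -32.5, -45.7], [-1.1, -32.4, -46.1], [4.5, -32.4, -46.6], [-1.2, -32.3, -46.7], [6.4, -32.1, -47.2]] [268 210]
bench/spacer heights in tool z [191.19221416 201.38711223 202.99524474]
```

View pics/g4c.png

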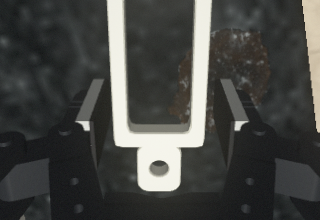

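The fingers passed 56 mm without touching. Depth also puts their ends about 44 mm short of the reported TCP at that opening, so the real fingertips are about 44 mm higher than stated. I'll correct for this with measured offsets: reopen, then go down with a force check.

```bash
python3 -m jog '[{}, {}, {}, {"sz": 28}, {"sz": 28}, {"sz": 28}]' 70; python3 snap.py g5
python3 - <<'E'
from meas import *
f=np.load('g5.npz');c,im,d=load('g5');print(cv2.boundingRect(outline(im,150,(281,300))[0]))
print(st()[0]['contact_force'],st()[1])
cv2.imwrite('pics/g5c.png',im[100:420,100:460])
E
```

```text
clock: 6.1
position: [462.8, -6.5, -31.1]
ee_rot: [-0.615, 0.788, 0.0, -0.001]
contact_force: [0.0, 0.2, -0.5]
gripper_width: 69.8
grasp_force: 0.0
(215, 73, 126, 304)
[0.06314139 0.53631184 1.19597171] [463.46047369  -6.26039506 -30.58318481]
```

View pics/g5c.png

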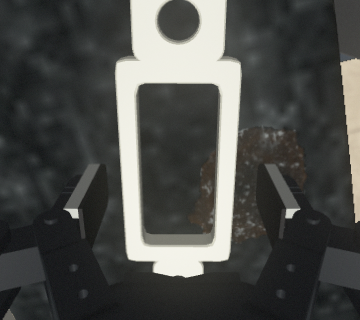

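The fingers straddle the frame evenly, in full-frame pixels: finger gap 207–357 and frame 215–341. That was my last picture, so from here I use numbers only.

```bash
python3 -m jog '[{"sz": 8}, {"sz": 8}, {"sz": 11}, {"sz": 11}]'; python3 -m jog '[{}, {}, {}, {}, {}]' 40
```

```text
clock: 6.55
position: [463.0, -6.3, -42.1]
ee_rot: [-0.615, 0.789, 0.0, -0.0]
contact_force: [-0.3, 0.4, -0.9]
gripper_width: 70.0
grasp_force: 0.0
clock: 7.05
position: [463.6, -6.2, -41.4]
ee_rot: [-0.615, 0.788, -0.0, 0.0]
contact_force: [-0.2, -0.0, 5.3]
gripper_width: 54.1
grasp_force: 63.5
```

```bash
python3 -m jog '[{"sz": -90}, {"sz": -90}, {"sz": -90}, {"sz": -90}]'; python3 snap.py h1
cat > held.py <<'E'
import sys; from meas import *
n,lo=sys.argv[1],int(sys.argv[2]); f=np.load(n+'.npz');c,im,d=load(n)
k,h=outline(im,lo,(281,300)); print('box',cv2.boundingRect(k))
T,p=f['T'],f['p']; print('tcp',p.round(1),'yaw',np.degrees(np.arctan2(T[1,0],T[0,0])).round(2))
Q=((cloud(c,d)-p)@T)
for q in sorted(h,key=lambda q:cen(q)[1]):
    u=cen(q); 
    m=np.zeros(d.shape,np.uint8); cv2.drawContours(m,[q],-1,1,7); cv2.drawContours(m,[q],-1,0,-1)
    z=np.nanmedian(Q[m>0][:,2]); o,dd=ray(c,u); o=(o-p)@T; dd=dd[0]@T
    print(cv2.contourArea(q),'rim z',z.round(1),'centre tool',(o+dd*((z-o[2])/dd[2])).round(1))
E
python3 held.py h1 140; python3 held.py g5 150
```

```text
clock: 7.45
position: [463.3, -6.1, 48.6]
ee_rot: [-0.615, 0.789, -0.0, 0.001]
contact_force: [-0.6, -0.3, -1.2]
gripper_width: 53.8
grasp_force: 64.2
box (215, 70, 135, 308)
tcp [463.3  -6.1  48.6] yaw -104.13
1753.5 rim z -50.9 centre tool [ 72.1   1.  -50.9]
14324.5 rim z -50.9 centre tool [  6.8   1.1 -50.9]
box (215, 73, 126, 304)
tcp [462.8  -6.5 -31.1] yaw -104.08
1561.0 rim z -40.7 centre tool [ 71.7  -0.6 -40.7]
12932.0 rim z -40.8 centre tool [  6.2  -0.9 -40.8]
```

```bash
python3 -m jog '[{"sx": -253, "sy": 2, "wz": -0.116}, {"sx": -253, "sy": 2, "wz": -0.116}, {"sx": -253, "sy": 2, "wz": -0.116}, {"sx": -253, "sy": 2, "wz": -0.116}, {"sx": -253, "sy": 2, "wz": -0.116}, {"sx": -253, "sy": 2, "wz": -0.116}, {"sx": -253, "sy": 2, "wz": -0.116}, {"sx": -253, "sy": 2, "wz": -0.116}, {"sx": -253, "sy": 2, "wz": -0.116}]'; python3 snap.py h2;python3 held.py h2 140
python3 - <<'E'
from meas import *
p=[];y=[]
for _ in range(8):
    s,a,r=st(); T=r.as_matrix(); p.append(a); y.append(np.degrees(np.arctan2(T[1,0],T[0,0])))
print(np.mean(p,0),np.mean(y))
E
```

```text
clock: 8.4
position: [522.0, 237.8, 47.3]
ee_rot: [-0.659, 0.752, 0.0, -0.001]
contact_force: [-1.4, -0.4, -0.8]
gripper_width: 54.0
grasp_force: 64.1
box (215, 61, 135, 317)
tcp [522.  237.8  47.3] yaw -97.54
1037.5 rim z 23.0 centre tool [70.4 -0.5 23. ]
186.0 rim z -50.1 centre tool [ 66.4   0.9 -50.1]
1237.5 rim z 22.1 centre tool [-11.1  -0.8  22.1]
1974.0 rim z -50.0 centre tool [-14.1   0.4 -50. ]
646.5 rim z 23.4 centre tool [-78.2  -0.9  23.4]
[522.30724295 237.92034988  47.62487952] -97.5413278346275
```

Run:
```python
from meas import *
f=np.load('h2.npz');c,im,d=load('h2');P=cloud(c,d);T,p=f['T'],f['p']
for n,(x,y) in(('thick',(512.9,168.4)),('slim',(531.1,307))):
    m=(np.hypot(P[...,0]-x,P[...,1]-y)<14)&(P[...,2]>53)&(P[...,2]<62); q=P[m]
    print(n,m.sum(), q.mean(0) if len(q) else '', np.argwhere(m).mean(0) if len(q) else '')
# spacer top: hole circle in depth: points at top height
Q=(P-p)@T; top=(np.abs(Q[...,2]+50.5)<4)
for x0 in(70,-70):
    r=np.hypot(Q[...,0]-x0,Q[...,1]); s=top&(r<25); q=Q[s]; print(x0,s.sum(), q[:,:2].min(0) if len(q) else'',q[:,:2].max(0) if len(q) else'')
m=(top&(Q[...,0]>50)).astype(np.uint8); cs,h=cv2.findContours(m,cv2.RETR_CCOMP,cv2.CHAIN_APPROX_NONE)
for i,k in enumerate(cs):
    if h[0][i][3]>=0 and cv2.contourArea(k)>200:
        u=cen(k); o,dd=ray(c,u); o=(o-p)@T; dd=dd[0]@T; print('hole px',u,cv2.contourArea(k),(o+dd*((-50.5-o[2])/dd[2])).round(1))
print('pin px expected', cv2.projectPoints(np.array([[512.9,168.4,58.]]),c['rvec'],c['tvec'],c['K'],c['D'])[0])
```

```text
thick 329 [513.29114396 167.96281866  55.62791968] [119.34042553 278.92097264]
slim 76 [531.91377757 305.42920851  55.43728313] [341.18421053 278.48684211]
70 9441 [ 45.14523043 -20.06675957] [90.57833567 21.05081899]
-70 640 [-55.67018304 -15.59596655] [-45.08938938  16.64667113]
hole px [281.71947291 119.96417765] 1707.5 [ 72.2   0.9 -50.5]
pin px expected [[[279.77294715 120.36360469]]]
```

```bash
python3 -m jog '[{"sx": -1.9, "sy": -1.1, "sz": 15}, {"sx": -1.9, "sy": -1.1, "sz": 28}, {"sx": -1.9, "sy": -1.1, "sz": 28}, {"sx": -1.9, "sy": -1.1, "sz": 28}]'; python3 snap.py h3
cat > fit.py <<'E'
import sys; from meas import *
n,ztop,zp=sys.argv[1],float(sys.argv[2]),float(sys.argv[3])
f=np.load(n+'.npz');c,im,d=load(n);P=cloud(c,d);T,p=f['T'],f['p'];Q=(P-p)@T
m=((np.abs(Q[...,2]-ztop)<4)&(Q[...,0]>50)).astype(np.uint8); cs,h=cv2.findContours(m,cv2.RETR_CCOMP,cv2.CHAIN_APPROX_NONE)
for i,k in enumerate(cs):
    if h[0][i][3]>=0 and cv2.contourArea(k)>200:
        u=cen(k); o,dd=ray(c,u); o=(o-p)@T; dd=dd[0]@T; print('hole px',u,cv2.contourArea(k),'tool',(o+dd*((ztop-o[2])/dd[2])).round(1))
m=(np.hypot(P[...,0]-513,P[...,1]-168.3)<14)&(P[...,2]>zp)&(P[...,2]<62)&(Q[...,2]>ztop+5); q=P[m]
print('pin',m.sum(),q.mean(0).round(1),'tool',((q.mean(0)-p)@T).round(1))
E
python3 fit.py h3 -50.5 53
```

```text
clock: 8.85
position: [524.1, 240.7, 19.8]
ee_rot: [-0.66, 0.752, -0.0, -0.0]
contact_force: [-0.7, -0.1, -0.9]
gripper_width: 54.3
grasp_force: 64.1
hole px [281.69396341 119.88161628] 1703.5 tool [ 72.2   0.9 -50.5]
pin 462 [513.3 168.1  56. ] tool [ 73.3   1.2 -36.1]
```

```bash
python3 -m jog '[{"sx": 0.7, "sy": 0.2, "sz": 8}, {"sx": 0.7, "sy": 0.2, "sz": 12}, {"sx": 0.7, "sy": 0.2, "sz": 12}]'; python3 snap.py h4; python3 fit.py h4 -50.5 50
```

```text
clock: 9.2
position: [523.5, 240.1, 7.3]
ee_rot: [-0.66, 0.752, -0.0, -0.001]
contact_force: [-1.0, -1.6, -1.4]
gripper_width: 54.0
grasp_force: 64.2
hole px [281.81413434 119.932439  ] 1714.5 tool [ 72.2   0.9 -50.5]
pin 369 [513.5 168.6  51.5] tool [ 72.2   0.7 -44.1]
```

```bash
python3 -m jog '[{"sz": 4}, {"sz": 8}, {"sz": 12}, {"sz": 16}, {"sz": 16}]'; python3 -m jog '[{"sz": 3}, {"sz": 6}, {"sz": 8}, {"sz": 8}]'; python3 snap.py h5; python3 fit.py h5 -50.5 50
```

```text
clock: 9.75
position: [523.7, 239.2, -8.4]
ee_rot: [-0.659, 0.752, -0.0, -0.001]
contact_force: [0.8, -4.6, -1.3]
gripper_width: 54.1
grasp_force: 64.1
clock: 10.15
position: [523.7, 239.2, -16.1]
ee_rot: [-0.659, 0.752, -0.0, -0.001]
contact_force: [1.8, -4.1, -0.8]
gripper_width: 54.0
grasp_force: 64.3
hole px [282.01825195 120.42939129] 1771.5 tool [ 72.1   1.  -50.5]
pin 0 [nan nan nan] tool [nan nan nan]fit.py:9: RuntimeWarning: Mean of empty slice.
  print('pin',m.sum(),q.mean(0).round(1),'tool',((q.mean(0)-p)@T).round(1))
  ret = um.true_divide(
```

Threaded, with a light side force. Now the last millimetres, until contact.

```bash
python3 -m jog '[{"sz": 1}, {"sz": 1.5}, {"sz": 2}, {"sz": 2}]'
```

```text
clock: 10.6
position: [523.8, 239.2, -17.3]
ee_rot: [-0.659, 0.752, -0.0, -0.001]
contact_force: [0.6, -5.9, 5.2]
gripper_width: 54.5
grasp_force: 64.8
```

```bash
python3 -m jog '[{}, {}, {}, {"sz": -60}, {"sz": -110}, {"sz": -160}, {"sz": -160}, {"sz": -160}]' 70; python3 snap.py c3
python3 - <<'E'
from meas import *
f=np.load('c3.npz');c,im,d=load('c3');P=cloud(c,d)
C=np.array([521.9,237.5]);a=np.radians(-97.5);X=np.array([np.cos(a),np.sin(a)]);Y=np.array([-X[1],X[0]])
for x,y in((55,22),(55,-22),(-50,22),(-50,-22),(84,0),(-84,0),(0,23.5),(0,-23.5),(100,30)):
    w=C+x*X+y*Y; m=np.hypot(P[...,0]-w[0],P[...,1]-w[1])<3; print(x,y,np.nanmedian(P[m][:,2]).round(1),m.sum())
E
```

```text
clock: 11.4
position: [525.1, 242.0, 144.7]
ee_rot: [-0.66, 0.751, 0.0, 0.003]
contact_force: [-0.1, 0.2, -0.6]
gripper_width: 70.2
grasp_force: 0.0
55 22 25.5 36
55 -22 24.5 37
-50 22 33.9 28
-50 -22 33.7 29
84 0 33.9 41
-84 0 34.0 15
0 23.5 33.8 32
0 -23.5 33.8 31
100 30 23.4 39
```

The spacer is seated, with its top at 33.7–34.0 all round. On to the cover.

```bash
python3 -m jog '[{"sx": 20, "sy": 40, "wz": 0.02}, {"sx": 55, "sy": 65, "wz": 0.02}, {"sx": 518, "sy": 70, "wz": 0.02}, {"sx": 518, "sy": 70, "wz": 0.02}, {"sx": 518, "sy": 70, "wz": 0.02}, {"sx": 518, "sy": 60, "wz": 0.02}, {"sx": 518, "sy": 50, "wz": 0.02}, {"sx": 518, "sy": 40, "wz": 0.02}, {"sx": 518, "sy": 30, "wz": 0.02}, {"sx": 518, "sy": 11, "wz": 0.02}]'; python3 -m jog '[{}, {}, {}, {}]' | head -2
```

```text
clock: 12.45
position: [430.1, -204.1, 139.9]
ee_rot: [-0.652, 0.758, 0.002, -0.001]
contact_force: [2.1, 0.9, -0.3]
gripper_width: 69.8
grasp_force: 0.0
clock: 12.85
position: [432.1, -201.3, 141.4]
```

```bash
python3 snap.py k1
python3 - <<'E'
from meas import *
f=np.load('k1.npz');c,im,d=load('k1');T,p=f['T'],f['p']
print(p,np.degrees(np.arctan2(T[1,0],T[0,0])))
u=cv2.projectPoints(np.array([[443.9,-271,18.]]),c['rvec'],c['tvec'],c['K'],c['D'])[0].ravel();print(u)
k,h=outline(im,105,(float(u[0]),float(u[1])));print(cv2.boundingRect(k))
for q in sorted(h,key=lambda q:cen(q)[1]): print(cen(q).round(1),cv2.contourArea(q))
cw=load('w1')[0]
big=[cen(q) for q in sorted(h,key=lambda q:cen(q)[1]) if cv2.contourArea(q)>60]
for q in big: print(onplane(c,q,8)[0].round(1),tri(c,q,cw,(287.6,112.5)),tri(c,q,cw,(285.5,232.6)))
P=cloud(c,d); m=np.hypot(P[...,0]-440,P[...,1]+295)<6; print('top z',np.nanmedian(P[m][:,2]))
E
```

```text
[ 432.05079799 -201.25637833  141.39937743] -98.46222503113275
[255.81908404 115.49723735]
(223, 5, 65, 204)
[255.1  30.8] 328.0
[231.4  58.5] 30.0
[278.  59.] 28.0
[257.5  75.5] 67.0
[258.3 125.4] 57.0
[234.9 166.3] 24.5
[277.4 166.6] 21.5
[257.4 188.5] 78.0
[ 433.3 -341.4    8. ] (array([ 433.16084787, -341.63535134,    7.26571379]), np.float64(0.39132962957466094)) (array([ 434.17134494, -295.708033  ,  240.73813869]), np.float64(21.325608794140432))
[ 437.3 -304.9    8. ] (array([ 439.45786536, -328.66195833, -209.7735791 ]), np.float64(23.016125994678216)) (array([ 435.71644327, -287.50976935,  219.94256297]), np.float64(20.035859239582095))
[ 454.9 -201.4    8. ] (array([ 418.61263564, -345.56540617,  537.9830126 ]), np.float64(51.9934531464204)) (array([ 454.58379903, -202.31890804,   12.13356199]), np.float64(0.24765414000789485))
top z 17.917603462566916
```

```bash
python3 -m jog '[{"sx": 68, "sy": -23, "sz": 30, "wz": 0.005}, {"sx": 68, "sy": -23, "sz": 130, "wz": 0.005}, {"sx": 68, "sy": -23, "sz": 130, "wz": 0.005}, {"sx": 68, "sy": -23, "sz": 130, "wz": 0.005}, {"sx": 68, "sy": -23, "sz": 130, "wz": 0.005}, {"sx": 68, "sy": -23, "sz": 130, "wz": 0.005}]'; python3 snap.py k2
cat > cov.py <<'E'
import sys; from meas import *
n=sys.argv[1]; f=np.load(n+'.npz');c,im,d=load(n);T,p=f['T'],f['p'];print(p.round(1),np.degrees(np.arctan2(T[1,0],T[0,0])).round(2))
P=cloud(c,d);Q=(P-p)@T; zt=np.nanmedian(Q[(np.abs(Q[...,0]-15)<6)&(np.abs(Q[...,1])<20)][:,2]); print('top tool z',zt)
m=(np.abs(Q[...,2]-zt)<3)&(np.abs(Q[...,1])<31)&(Q[...,0]>-15)&(Q[...,0]<60); q=Q[m]
for x0 in(-5,10,25,45): t=q[np.abs(q[:,0]-x0)<4]; print(x0,len(t),np.percentile(t[:,1],[.5,99.5]).round(1) if len(t)>9 else '')
m=((np.abs(Q[...,2]-zt-6)<3)&(Q[...,0]>50)&(np.abs(Q[...,1])<30)).astype(np.uint8); cs,h=cv2.findContours(m,cv2.RETR_CCOMP,cv2.CHAIN_APPROX_NONE)
for i,k in enumerate(cs):
    if h[0][i][3]>=0 and cv2.contourArea(k)>200:
        u=cen(k); o,dd=ray(c,u); o=(o-p)@T; dd=dd[0]@T; print('hole px',u,cv2.contourArea(k),'tool',(o+dd*((zt+6-o[2])/dd[2])).round(1))
E
python3 cov.py k2
```

```text
clock: 13.5
position: [445.9, -272.7, 12.7]
ee_rot: [-0.651, 0.759, -0.0, 0.0]
contact_force: [0.4, -0.8, 0.1]
gripper_width: 70.1
grasp_force: 0.0
[ 445.9 -272.7   12.7] -98.76
top tool z -121.62558673830424
-5 0 
10 2760 [-22.1  17.9]
25 0 
45 0
```

```bash
sed -i 's/P=cloud(c,d);Q=(P-p)@T;/P=cloud(c,d);Q=(P-p)@T;Q[Q[...,2]<-75]=np.nan;/' cov.py; python3 cov.py k2
```

```text
[ 445.9 -272.7   12.7] -98.76
top tool z -5.121886814474706
-5 1097 [-25.6  29.2]
10 1222 [-25.6  29.2]
25 1236 [-25.5  29.6]
45 1444 [-25.8  29.5]
hole px [283.69764091 118.50657302] 925.5 tool [70.4  2.   0.9]
```

```bash
python3 -m jog '[{"sy": 0.9, "sz": 25}, {"sy": 0.9, "sz": 48}, {"sy": 0.9, "sz": 53}, {"sy": 0.9, "sz": 53}]'; python3 -m jog '[{}, {}, {}, {}, {}]' 40
```

```text
clock: 13.95
position: [444.9, -272.9, -40.1]
ee_rot: [-0.651, 0.759, -0.001, 0.0]
contact_force: [1.4, -0.3, 0.3]
gripper_width: 70.3
grasp_force: 0.0
clock: 14.45
position: [445.6, -273.4, -39.0]
ee_rot: [-0.651, 0.759, -0.001, 0.001]
contact_force: [-0.9, 3.0, 6.9]
gripper_width: 54.5
grasp_force: 66.2
```

```bash
python3 -m jog '[{"sz": -30}, {"sz": -70}, {"sz": -100}, {"sz": -100}, {"sz": -100}]'; python3 snap.py k3; python3 cov.py k3
```

```text
clock: 14.95
position: [443.7, -272.7, 59.3]
ee_rot: [-0.65, 0.76, -0.0, 0.001]
contact_force: [-0.2, -0.2, -3.8]
gripper_width: 54.4
grasp_force: 65.8
[ 443.7 -272.7   59.3] -98.93
top tool z -56.63232942911736
-5 1885 [-26.5  28.4]
10 2236 [-30.2  30.4]
25 2081 [-26.4  28.4]
45 2700 [-26.4  28.4]
hole px [282.13666959 126.51224271] 1708.5 tool [ 69.7   1.1 -50.6]
```

```bash
python3 -m jog '[{"sx": -380, "sy": 40, "wz": -0.025}, {"sx": -380, "sy": 40, "wz": -0.025}, {"sx": -380, "sy": 40, "wz": -0.025}, {"sx": -380, "sy": 40, "wz": -0.025}, {"sx": -380, "sy": 40, "wz": -0.025}, {"sx": -380, "sy": 40, "wz": -0.025}, {"sx": -380, "sy": 40, "wz": -0.025}, {"sx": -380, "sy": 40, "wz": -0.025}, {"sx": -380, "sy": 40, "wz": -0.025}, {"sx": -516, "sy": 1, "wz": -0.025}]'|head -2; python3 -m jog '[{}, {}, {}]'
python3 - <<'E'
from h import *
s,p,r=st();T=r.as_matrix();print(p,np.degrees(np.arctan2(T[1,0],T[0,0])),((np.array([523.3,236.9,60])-p)@T).round(1))
E
```

```text
clock: 16.0
position: [478.5, 149.9, 56.1]
clock: 16.3
position: [482.8, 152.4, 57.5]
ee_rot: [-0.659, 0.752, 0.0, -0.002]
contact_force: [-0.1, -0.9, -2.8]
gripper_width: 54.4
grasp_force: 65.8
[482.77282734 152.44196713  57.50528861] -97.50570714752675 [-89.  -29.1  -2.8]
```

```bash
python3 -m jog '[{"sx": -89, "sy": -29}, {"sx": -89, "sy": -29}, {"sx": -89, "sy": -29}, {"sx": -89, "sy": -29}]'; python3 snap.py k4; python3 cov.py k4;python3 fit.py k4 -50.6 53
```

```text
clock: 16.7
position: [523.8, 237.5, 57.9]
ee_rot: [-0.659, 0.752, 0.0, -0.001]
contact_force: [-0.8, -0.6, -3.6]
gripper_width: 54.4
grasp_force: 65.8
[523.8 237.5  57.9] -97.48
top tool z -56.61087218543457
-5 1908 [-26.5  28.3]
10 2236 [-30.4  30.3]
25 2094 [-26.3  28.5]
45 2692 [-26.3  28.4]
hole px [282.16334506 126.35873388] 1706.0 tool [ 69.8   1.1 -50.6]
hole px [282.19122755 126.18825047] 1679.5 tool [ 69.8   1.1 -50.6]
pin 277 [513.2 168.   55.8] tool [70.4  1.4  2.2]
```

```bash
python3 -m jog '[{"sx": 0.3, "sy": 0.1, "sz": 20}, {"sx": 0.3, "sy": 0.1, "sz": 40}, {"sx": 0.3, "sy": 0.1, "sz": 46}, {"sx": 0.3, "sy": 0.1, "sz": 46}]'; python3 snap.py k5; python3 fit.py k5 -50.6 50
```

```text
clock: 17.15
position: [523.4, 236.2, 12.1]
ee_rot: [-0.659, 0.752, 0.0, -0.002]
contact_force: [-0.5, -0.0, -3.9]
gripper_width: 54.8
grasp_force: 65.7
hole px [282.21258049 126.20307083] 1682.5 tool [ 69.8   1.1 -50.6]
pin 853 [513.4 168.5  54.1] tool [ 68.6   1.1 -41.8]
```

```bash
python3 -m jog '[{"sx": -0.5, "sz": 4}, {"sx": -0.5, "sz": 7}, {"sx": -0.5, "sz": 10}, {"sx": -0.5, "sz": 10}]'; python3 -m jog '[{"sz": 2}, {"sz": 4}, {"sz": 6}, {"sz": 6}]'
```

```text
clock: 17.6
position: [523.6, 237.0, 2.8]
ee_rot: [-0.659, 0.752, -0.0, -0.002]
contact_force: [-0.6, -5.4, -1.9]
gripper_width: 54.6
grasp_force: 66.0
clock: 18.0
position: [523.5, 236.9, -3.1]
ee_rot: [-0.659, 0.752, -0.0, -0.002]
contact_force: [-1.3, -5.4, -1.5]
gripper_width: 54.7
grasp_force: 66.1
```

```bash
python3 -m jog '[{"sx": 0.4, "sz": 1}, {"sx": 0.4, "sz": 2}, {"sx": 0.4, "sz": 2}]'; python3 -m jog '[{"sz": 1}, {"sz": 1.5}, {"sz": 1.5}]'
```

```text
clock: 18.3
position: [523.7, 236.8, -4.8]
ee_rot: [-0.659, 0.752, -0.0, -0.001]
contact_force: [-1.2, -6.6, 1.3]
gripper_width: 53.9
grasp_force: 66.3
clock: 18.6
position: [523.7, 236.8, -4.9]
ee_rot: [-0.66, 0.752, -0.0, -0.001]
contact_force: [-5.0, -7.7, 8.4]
gripper_width: 54.4
grasp_force: 67.2
```

```bash
python3 -m jog '[{}, {}, {}, {"sz": -60}, {"sz": -110}, {"sz": -150}, {"sz": -150}, {"sz": -150}]' 70; python3 snap.py c4
python3 - <<'E'
from meas import *
f=np.load('c4.npz');c,im,d=load('c4');P=cloud(c,d);T,p=f['T'],f['p']
print(p,np.degrees(np.arctan2(T[1,0],T[0,0])))
C=np.array([521.9,237.5]);a=np.radians(-97.5);X=np.array([np.cos(a),np.sin(a)]);Y=np.array([-X[1],X[0]])
for x,y in((50,22),(50,-22),(-47,22),(-47,-22),(84,0),(-84,0),(12,23),(12,-23),(100,30)):
    w=C+x*X+y*Y; m=np.hypot(P[...,0]-w[0],P[...,1]-w[1])<3; print(x,y,np.nanmedian(P[m][:,2]).round(1),m.sum())
L=np.c_[(P[...,:2].reshape(-1,2)-C)@X,(P[...,:2].reshape(-1,2)-C)@Y,P[...,2].ravel()]
m=(L[:,0]>-110)&(L[:,0]<-20)&(L[:,1]>30)&(L[:,1]<90); 
k=L[m&(L[:,2]>76)&(L[:,2]<95)]; print('knob',len(k),k.mean(0),k.min(0),k.max(0))
k=L[m&(L[:,2]>60)&(L[:,2]<76)]; print('strap',len(k),k.mean(0),k.min(0),k.max(0))
E
```

```text
clock: 19.4
position: [525.4, 239.4, 145.4]
ee_rot: [-0.66, 0.751, 0.0, 0.003]
contact_force: [-1.5, -0.6, 0.0]
gripper_width: 70.1
grasp_force: 0.0
[525.36421851 239.37465722 145.35326812] -97.43676725971919
50 22 52.0 44
50 -22 51.9 43
-47 22 52.7 31
-47 -22 52.6 29
84 0 45.8 43
-84 0 45.6 27
12 23 269.6 782
12 -23 267.9 941
100 30 23.5 40
knob 420 [-78.53515569  51.1666328   83.90181276] [-90.4225531   42.07478236  76.01998689] [-35.51662836  61.49336311  87.262984  ]
strap 1097 [-51.83293217  45.1210858   68.85043241] [-84.23755499  32.11747951  60.46722291] [-28.91398293  60.95830656  75.98536371]
```

```bash
python3 -m jog '[{}, {}]' 32|head -2; python3 snap.py c5
python3 - <<'E'
from meas import *
f=np.load('c5.npz');c,im,d=load('c5');P=cloud(c,d);T,p=f['T'],f['p']
print(p,np.degrees(np.arctan2(T[1,0],T[0,0])))
C=np.array([521.9,237.5]);a=np.radians(-97.5);X=np.array([np.cos(a),np.sin(a)]);Y=np.array([-X[1],X[0]])
L=np.c_[(P[...,:2].reshape(-1,2)-C)@X,(P[...,:2].reshape(-1,2)-C)@Y,P[...,2].ravel()]
def plane(m):
    q=L[m]; s=np.linalg.lstsq(np.c_[q[:,:2],np.ones(len(q))],q[:,2],rcond=None)[0]; return len(q),s.round(4)
print('cover top',plane((np.abs(L[:,0])<51)&(np.abs(L[:,1])<25)&(np.abs(L[:,2]-52.3)<2)))
print('lugs',plane((np.abs(L[:,0])>80)&(np.abs(L[:,0])<88)&(np.abs(L[:,1])<12)&(np.abs(L[:,2]-46)<3)))
print('slab',plane((np.abs(L[:,0])>94)&(np.abs(L[:,0])<101)&(np.abs(L[:,1])<33)&(np.abs(L[:,2]-24)<3)))
m=(L[:,0]>-100)&(L[:,0]<-60)&(L[:,1]>30)&(L[:,1]<70)&(L[:,2]>83.5)&(L[:,2]<92); k=L[m]
mm=m.reshape(420,560).astype(np.uint8); u=cen(max(cv2.findContours(mm,0,1)[0],key=cv2.contourArea)); w=onplane(c,u,86)[0]
lo=((w[:2]-C)@X,(w[:2]-C)@Y); print('knob',k.mean(0),lo,'world',w,'angle',np.degrees(np.arctan2(lo[1]-42,lo[0]+40)))
piv=C-40*X+42*Y
print('tool: knob',((w-p)@T).round(1))
for ph in(180,200,220,240,255,270,280):
    q=piv+42*(np.cos(np.radians(ph))*X+np.sin(np.radians(ph))*Y); print(ph,((np.r_[q,86]-np.r_[w[:2],86])@T).round(1),round(-np.radians(ph-180),2))
E
```

```text
clock: 19.65
position: [523.8, 237.8, 141.9]
[523.84002147 237.75946813 141.859123  ] -97.44476972384648
cover top (5926, array([ 6.00000e-04, -1.40000e-03,  5.18436e+01]))
lugs (515, array([-5.00000e-04,  4.40000e-03,  4.57483e+01]))
slab (860, array([ 4.00000e-04, -2.60000e-03,  2.38178e+01]))Traceback (most recent call last):
  File "<stdin>", line 12, in <module>
ValueError: max() iterable argument is empty
```

The cover is flat, 28.0 mm above the slab. With the fingers narrowed, the knob is hidden in this view, so I use the previous frame.

Run:
```python
from meas import *
f=np.load('c4.npz');c,im,d=load('c4');P=cloud(c,d)
g=np.load('c5.npz');T,p=g['T'],g['p']
C=np.array([521.9,237.5]);a=np.radians(-97.5);X=np.array([np.cos(a),np.sin(a)]);Y=np.array([-X[1],X[0]])
L=np.c_[(P[...,:2].reshape(-1,2)-C)@X,(P[...,:2].reshape(-1,2)-C)@Y,P[...,2].ravel()]
m=(L[:,0]>-100)&(L[:,0]<-60)&(L[:,1]>30)&(L[:,1]<72)&(L[:,2]>79)&(L[:,2]<92); k=L[m]
mm=m.reshape(420,560).astype(np.uint8); q=max(cv2.findContours(mm,0,1)[0],key=cv2.contourArea); print(cv2.boundingRect(q),np.percentile(k,[2,50,98],axis=0).round(1).tolist())
u=np.array(cv2.minEnclosingCircle(q)[0]); w=onplane(c,u,86)[0]
lo=((w[:2]-C)@X,(w[:2]-C)@Y); print('knob',k.mean(0),lo,'world',w,'angle',np.degrees(np.arctan2(lo[1]-42,lo[0]+40)))
piv=C-40*X+42*Y
print('tool: knob',((w-p)@T).round(1))
for ph in(180,200,220,240,255,270,280):
    q=piv+42*(np.cos(np.radians(ph))*X+np.sin(np.radians(ph))*Y); print(ph,((np.r_[q,86]-np.r_[w[:2],86])@T).round(1),round(-np.radians(ph-180),2))
```

```text
(213, 281, 23, 23) [[-88.0, 42.8, 79.7], [-78.5, 51.3, 85.2], [-71.8, 60.3, 86.7]]
knob [-78.98028912  51.32369017  84.51927279] (np.float64(-77.8910780958067), np.float64(51.02161797558839)) world [582.65194679 308.06505161  86.        ] angle 166.60759853129127
tool: knob [-77.5 -49.3  55.6]
180 [-4.1  9.   0. ] -0.0
200 [-1.6 23.4  0. ] -0.35
220 [ 5.7 36.   0.1] -0.7
240 [16.8 45.4  0.1] -1.05
255 [27.  49.6  0.2] -1.31
270 [37.8 51.1  0.2] -1.57
280 [45.1 50.4  0.2] -1.75
```

```bash
python3 -m jog '[{"sx": -79, "sy": -50}, {"sx": -79, "sy": -50}, {"sx": -79, "sy": -50, "sz": 80}, {"sx": -79, "sy": -50, "sz": 80}, {"sx": -79, "sy": -50, "sz": 80}, {"sx": -79, "sy": -50, "sz": 80}]'; python3 snap.py n1
python3 - <<'E'
from meas import *
f=np.load('n1.npz');c,im,d=load('n1');P=cloud(c,d);T,p=f['T'],f['p'];Q=(P-p)@T
m=(np.abs(Q[...,0])<25)&(np.abs(Q[...,1])<14)&(P[...,2]>74)&(P[...,2]<94); q=Q[m]; print(m.sum(),q.mean(0),np.percentile(q,[2,50,98],axis=0).round(1).tolist(),np.median(P[m][:,2]))
for sg in(1,-1):
    m=(np.abs(Q[...,0])<25)&(Q[...,1]*sg<24)&(Q[...,1]*sg>12)&(P[...,2]>95)&(Q[...,2]>-60); q=Q[m]; print(m.sum(),np.percentile(q,[1,50,99],axis=0).round(1).tolist())
E
```

```text
clock: 20.3
position: [584.6, 309.8, 63.3]
ee_rot: [-0.66, 0.751, -0.001, -0.001]
contact_force: [0.0, 0.6, 0.8]
gripper_width: 32.0
grasp_force: 0.0
1083 [  1.03911927   0.88751395 -20.81026437] [[-8.6, -8.1, -23.5], [1.6, 0.7, -22.0], [8.6, 9.9, -11.8]] 85.2933609674021
470 [[-10.9, 16.8, -59.9], [9.9, 17.5, -52.1], [10.9, 23.4, -40.8]]
502 [[-10.9, -23.8, -59.9], [9.7, -16.0, -51.9], [10.8, -15.0, -40.8]]
```

```bash
python3 -m jog '[{"sz": 15}, {"sz": 28}, {"sz": 28}, {"sz": 28}, {"sz": 28}]' 23
```

```text
clock: 20.85
position: [585.0, 310.5, 36.7]
ee_rot: [-0.66, 0.751, -0.0, 0.001]
contact_force: [-0.9, 0.6, -0.1]
gripper_width: 23.0
grasp_force: 0.0
```

```bash
python3 -m jog '[{"sx": -1, "sy": 5}, {"sx": -1, "sy": 10}, {"sy": 17, "wz": -0.14}, {"sx": 1.5, "sy": 24, "wz": -0.28}, {"sx": 4.5, "sy": 30, "wz": -0.42}, {"sx": 9, "sy": 36, "wz": -0.56}, {"sx": 9, "sy": 36, "wz": -0.7}, {"sx": 9, "sy": 36, "wz": -0.7}]'
```

```text
clock: 21.65
position: [546.7, 305.8, 35.9]
ee_rot: [0.877, -0.48, -0.0, 0.0]
contact_force: [-0.1, 0.8, 0.2]
gripper_width: 23.0
grasp_force: 0.0
```

```bash
python3 -m jog '[{"sx": 0.6, "sy": 7, "wz": -0.14}, {"sx": 2.5, "sy": 14, "wz": -0.28}, {"sx": 5.6, "sy": 21, "wz": -0.42}, {"sx": 9.8, "sy": 27, "wz": -0.56}, {"sx": 9.8, "sy": 27, "wz": -0.7}, {"sx": 15, "sy": 32, "wz": -0.85}, {"sx": 15, "sy": 32, "wz": -0.87}, {"sx": 15, "sy": 32, "wz": -0.87}]'
python3 - <<'E'
from h import *
s,p,r=st();T=r.as_matrix();print(np.degrees(np.arctan2(T[1,0],T[0,0])))
C=np.array([521.9,237.5]);a=np.radians(-97.5);X=np.array([np.cos(a),np.sin(a)]);Y=np.array([-X[1],X[0]]);e=p[:2]-C;print(e@X,e@Y)
E
```

```text
clock: 22.45
position: [528.4, 275.7, 35.6]
ee_rot: [0.998, -0.067, -0.0, 0.0]
contact_force: [-0.4, 0.2, -0.2]
gripper_width: 23.0
grasp_force: 0.0
-7.730867443997756
-38.74974993203665 1.4462394473049323
```

```bash
python3 -m jog '[{"sy": 1.5}, {"sy": 3}, {"sy": 3}]'; python3 -m jog '[{"sy": 1}, {"sy": 2}, {"sy": 2}]'
```

```text
clock: 22.75
position: [528.3, 273.8, 35.5]
ee_rot: [0.998, -0.066, 0.0, -0.001]
contact_force: [-1.5, 3.0, -0.6]
gripper_width: 22.9
grasp_force: 1.8
clock: 23.05
position: [528.3, 273.6, 35.6]
ee_rot: [0.998, -0.065, 0.001, -0.002]
contact_force: [-3.4, 8.1, -2.1]
gripper_width: 23.0
grasp_force: 4.1
```

```bash
python3 -m jog '[{"sy": -4}, {"sy": -4}, {"sy": -4}]' 34 | tail -4; python3 -m jog '[{"sz": -40}, {"sz": -90}, {"sz": -130}, {"sz": -130}, {"sx": -40, "sz": -130}, {"sx": -80, "sz": -130}, {"sx": -80, "sz": -130}, {"sx": -80, "sz": -130}]' 70; python3 snap.py e1
python3 - <<'E'
from meas import *
f=np.load('e1.npz');c,im,d=load('e1');P=cloud(c,d);print(f['p'])
C=np.array([521.9,237.5]);a=np.radians(-97.5);X=np.array([np.cos(a),np.sin(a)]);Y=np.array([-X[1],X[0]])
L=np.c_[(P[...,:2].reshape(-1,2)-C)@X,(P[...,:2].reshape(-1,2)-C)@Y,P[...,2].ravel()]
for n in('knob',):
    m=(L[:,0]>-100)&(L[:,0]<0)&(L[:,1]>-25)&(L[:,1]<72)&(L[:,2]>79)&(L[:,2]<92); k=L[m]; print(len(k),np.percentile(k,[2,50,98],axis=0).round(1).tolist() if len(k) else '')
def plane(m):
    q=L[m]; s=np.linalg.lstsq(np.c_[q[:,:2],np.ones(len(q))],q[:,2],rcond=None)[0]; return len(q),s.round(4)
print('cover top',plane((np.abs(L[:,0])<51)&(np.abs(L[:,1])<25)&(np.abs(L[:,2]-52.3)<2)))
print('slab',plane((np.abs(L[:,0])>94)&(np.abs(L[:,0])<101)&(np.abs(L[:,1])<33)&(np.abs(L[:,2]-24)<3)))
E
```

```text
ee_rot: [0.998, -0.066, -0.0, 0.001]
contact_force: [0.1, 0.8, 0.6]
gripper_width: 34.0
grasp_force: 0.0
clock: 24.15
position: [448.7, 285.0, 165.7]
ee_rot: [0.998, -0.065, 0.0, 0.0]
contact_force: [0.5, 0.2, 0.0]
gripper_width: 70.1
grasp_force: 0.0
[448.67647395 284.98760034 165.67991815]
483 [[-48.6, -7.0, 83.2], [-40.2, 1.2, 85.5], [-31.7, 9.2, 87.2]]
cover top (5598, array([9.00000e-04, 1.60000e-03, 5.18838e+01]))
slab (860, array([ 7.00000e-04, -1.70000e-03,  2.37999e+01]))
```

The knob is at cell (-40, 1), which is the stop. The cover is flat and the robot is clear, so I hand it in.

```bash
python3 -c "
from bench import arm
print(arm.job_done())"
```

```text
the job is handed in; nothing more can be done
None
```

The cell is closed and handed in at about 24 s of the 72 s allowed: spacer and cover measured flat on the pins, the keeper strap is against its stop, and I did not touch the other items on the bench; the judge's verdict was not shown.

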